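# Release the parking brake lever held in the bench vice

## Robot

A 7-joint arm with a two-finger parallel gripper is mounted at the origin on the work surface. World frame = base frame: x ahead of the robot, y to its left, z up, the work surface at z = 0. Lengths are in m, angles in rad, forces in N, time in s.
With the tool pointing down it reaches from about 0.4 to 0.85 m from the base axis. Payload 4.5 kg.
Tool frame: the origin (TCP) lies midway between the tips of the shut fingers; the grasp point (between the pads) lies 19 mm behind it (tcp_to_grasp is the distance from the TCP to the grasp point, in m); z points along the fingers, y is the direction in which the jaws open and shut (so a half turn about z gives the same grasp; the last joint's range is limited). The gripper opens to 85 mm and grips with 20 to 120 N. Pads are 22 mm wide; open, the fingers measure 114 mm over their backs; the gripper's body (76 mm by 85 mm) begins 54 mm behind the grasp point. The pads swing forward as they close: fully open they stand 13 mm farther back than shut.
Start: joints at [-1.313, 0.689, -0.195, 1.565, 0.157, 0.902, -0.215], TCP at [0.139, 0.609, 0.231] pointing down, gripper open.
Joint ranges: [-3.01, 3.01], [-0.46, 2.08], [-1.47, 1.51], [0.13, 2.56], [-1, 4.14], [0.04, 2.09], [-2.66, 2.66]. Speed limits (rad/s): [2.57, 2.57, 3.14, 3.14, 3.14, 3.14, 3.14].

## Interface

Orientations are given as a 3x3 rotation matrix whose columns are the frame's x, y, z axes.
In Python, from cell import * gives the robot as it stands.
- The arm moves only by the tool apply_moves, never from a script. Its argument "increments" is a list of rows, each an object of numbers: "fingers": the opening, from -1 (shut) to 1 (fully open); "tx", "ty", "tz": the shift along the tool's x, y, z in cm; "spin": the turn about the tool's z in rad. A call has 1 to 20 rows; each row shifts and turns the commanded pose from where the row before left it, along the tool's axes as they then stand; what a row does not reach is not made up. A row lasts 1/8 s, in which the tool goes at most 62.5 mm and 10.7 degrees, less where a joint would pass 70% of its speed; a pose out of reach is approached as far as the arm can. A call is refused whole if a number of a shift passes 6.25 or a number of a turn 0.188, either way. A call with a gripper value outside its range is refused whole. The fingers move at their own pace and stop on an object; "newtons" is the grip in N (left out, the last holds). Time passes only in rows, so rows that do not move let the fingers close. It gives the time, the measured TCP pose, the force and the opening at its end, in the units of the state.
- read_state(): the state, without advancing time (a new reading comes with each control period).
- snapshot(name): name is "scene" or "top"; returns the picture (480x640x3 uint8, blue, green, red); there is no depth.
- get_calibration(name): a dict with "intrinsics" (3x3 intrinsics, pixels), "R" (3x3) and "t" (3): a world point X has camera coordinates R X + t. Camera axes: x right, y down, z forward; pixel columns grow to the right and rows downward; lengths in m; the calibration is good to about 2 mm. A picture is of the moment at which its call begins. get_calibration takes no time and is no camera call.
- hand_in(): hands the job in, once; it reports no verdict.
The state is a dict: "time_s": time; "qpos": joint angles; "qd": joint speeds; "joint_efforts": joint torques, N m; "eef_pos": TCP position; "tcp_rot": TCP orientation; "force": force on the tool from outside, world axes, zero at the start; "wrist_torque": the same for the moment, N m; "opening": finger opening in m.
Only numpy, scipy, OpenCV 4.12 (cv2) and the standard library are available. Lean on these libraries where they do the work, as an engineer would, in place of code of your own. Each camera call takes 0.05 s, during which the arm holds its last target. There are 200 camera calls.

## Task

The parking brake lever clamped in the low vice is pulled on and must be let off so that its cable can be fitted. Press in the button at the end of its grip with a fingertip to free the pawl, keep it pressed while you push the lever all the way down past its teeth to its stop, then let go so that the button springs out again. Only press and push: do not take the lever or its button between the fingers or pull it further up, and leave the other things on the bench where they are.

Things in the scene. Friction and masses are not known exactly. Their poses are not given: they have to be found in the camera images.
- lever (a joint): Angle of the brake lever above its lower stop, rad, 0 (let off) to 0.66, growing as it is pulled up; starts at 0.29 to 0.53. At value q its axis rises 30 degrees + q from the pivot. Friction holds it where left; with the pawl free 1 to 3 N at the grip's end lowers it. With the pawl in the teeth (0.16 rad apart, the lowest catches at 0.14) it goes up but not down, save for play within a tooth.
- button (a joint): How far the button is pressed into the grip's end, m, 0 (out) to 0.008 (stop), straight along the lever's axis towards the pivot. A spring of 2.5 N at first, 5 N near the stop, brings it out again. The pawl is clear of the teeth beyond about 0.005 and drops back when the button comes out, so keep it in until the lever is below 0.1.
- button_face (a point): Centre of the slightly domed end face of the release button, a plain metal pin 17 mm in diameter that stands 14 mm out of the grip's end (6 mm when fully pressed). It moves with the button and lever; 259 mm from pivot along the lever's axis when the button is out.
- grip_end (a point): Centre of the end face of the black round grip (110 mm long, 28 mm thick, 24 mm at this end), on the lever's axis, 245 mm from the pivot; moves with the lever. The free end points up and over the vice's -x side, towards the robot at yaw 0.
- grip (a point): Point on the lever's axis 177.5 mm from the pivot, near the middle of the grip; moves with the lever. Its x axis runs along the lever from the grip towards the pivot, y is the pivot's axis (level), z is square to both, up.
- pivot (a point): Centre of the lever's pivot bolt, 105 mm above the bench, straight over the vice's origin; the hinge axis is the vice's y axis. Fixed to the vice.
- vice: Low cast-iron drill vice bolted to the bench, immovable: jaws 62 mm high, 110 mm wide, bed 260 mm long along its y axis, screw and cross bar at the -y end (to y = -185 mm). Origin: on the bench under the lever's pivot. The zinc-plated ratchet plate with the teeth, 6 mm thick, stands in its jaws; the lever swings in the vice's x-z plane.
- bottle: White plastic bottle with an orange cap, 58 mm in diameter, 160 mm tall, loose, standing left or right of the vice. Origin: centre of its underside. Leave it alone.
- carton: Small closed cardboard parts box, 100 x 70 x 50 mm, loose, on the other side of the vice. Origin: centre of its underside. Leave it alone.
- wrench: Steel spanner 190 mm long lying on the bench in front of the vice, loose. Leave it alone.
- screwdriver: Screwdriver with a black handle, 200 mm long, lying on the bench in front of the vice, loose. Leave it alone.

How it is judged:
By the outcome, as a careful person would: the job done as asked, in the order asked, and still so for the second after the job is handed in, with the robot touching nothing.
It also fails if it takes over 35 s, if anything falls off the work surface, if the arm or the gripper's body presses on something with over 40 N, if the wrist force passes 120 N, or if a joint passes its speed limit or range.

## Working session

There is one attempt and no reset: what is moved stays moved. The work goes in short steps, Python scripts to look and compute and a tool call to move; the robot and the scene stay as the last step left them, time stands still between calls to the robot, and variables do not carry over. Pictures are saved under pics/ and viewed, about 8 in all and at most 12, crops included, and the job is handed in when it is done.

Besides the shell and the picture viewer there is one more tool, called after "Call:" by a JSON object that holds its "method" and its "body", one argument or row to a line. apply_moves: Moves the arm, as the interface text tells. Its arguments: {"type":"object","properties":{"increments":{"type":"array"},"newtons":{"type":"number"}},"required":["increments"]}

```bash
ls; mkdir -p pics; python3 - <<'E'
from cell import *
import cv2
for n in("scene","top"):
    cv2.imwrite(f"pics/{n}0.png",snapshot(n)); c=get_calibration(n); print(n,c)
s=read_state(); print({k:s[k] for k in("time_s","eef_pos","tcp_rot","force","opening")})
E
```

```text
pics
scene {'intrinsics': array([[523.8867536 ,   0.        , 325.99538985],
       [  0.        , 523.8867536 , 231.1546959 ],
       [  0.        ,   0.        ,   1.        ]]), 'R': array([[ 0.65551623,  0.75491177,  0.02016657],
       [ 0.5188489 , -0.43080977, -0.73837576],
       [-0.5487206 ,  0.4944807 , -0.67408793]]), 't': array([-0.3929302 , -0.22794627,  1.34220423])}
top {'intrinsics': array([[463.02110474,   0.        , 315.92455404],
       [  0.        , 463.02110474, 241.34381843],
       [  0.        ,   0.        ,   1.        ]]), 'R': array([[ 0.00617419, -0.99996441, -0.00574897],
       [-0.99684717, -0.00569995, -0.07914059],
       [ 0.07910501,  0.00621948, -0.99684689]]), 't': array([-1.20077172e-04,  6.44791735e-01,  9.49782167e-01])}
{'time_s': 0.1, 'eef_pos': array([0.13861531, 0.6088292 , 0.23056929]), 'tcp_rot': array([[-9.75071724e-01,  2.21889767e-01, -2.52613840e-04],
       [ 2.21889881e-01,  9.75070372e-01, -1.62800709e-03],
       [-1.14921842e-04, -1.64347613e-03, -9.99998643e-01]]), 'force': array([0.60792629, 0.03848566, 0.18108541]), 'opening': 0.08486189646809811}
```

View pics/scene0.png

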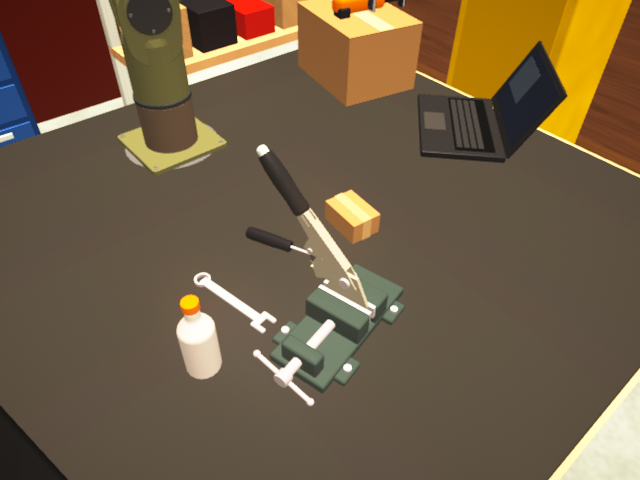

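View pics/top0.png

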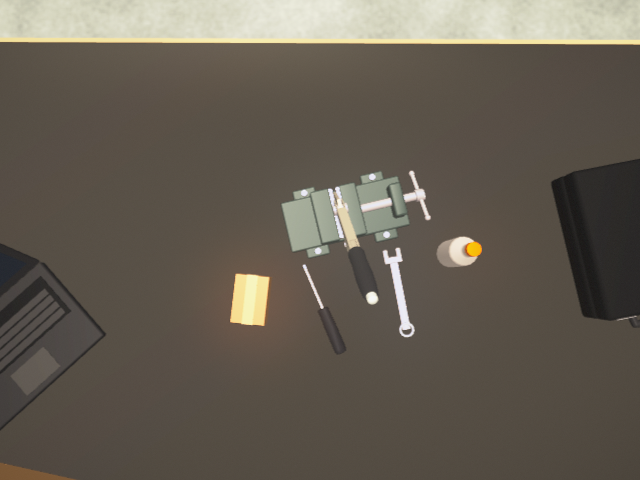

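The scene view shows the button at about (263,151), with the pivot bolt near (344,283). In the top view the button is near (372,298), and the vice's lug bolts are near (304,193), (372,177), (318,251) and (386,235). Next I'll refine the blobs and triangulate.

```bash
cat > h.py <<'E'
import numpy as np, cv2
from cell import *
C={n:get_calibration(n) for n in("scene","top")}
def ray(n,p):
    c=C[n]; d=c["R"].T@np.linalg.solve(c["intrinsics"],[*p,1]); return -c["R"].T@c["t"],d/np.linalg.norm(d)
def tri(ps,pt):
    (a,u),(b,v)=ray("scene",ps),ray("top",pt)
    s=np.linalg.lstsq(np.c_[u,-v],b-a,rcond=None)[0]
    A,B=a+s[0]*u,b+s[1]*v; return (A+B)/2,np.linalg.norm(A-B)
def plane(n,p,z):
    o,d=ray(n,p); return o+d*(z-o[2])/d[2]
def proj(n,X):
    c=C[n]; k=c["intrinsics"]@(c["R"]@X+c["t"]); return k[:2]/k[2]
def blob(im,c,r=12,th=110):
    x,y=c; g=im[y-r:y+r+1,x-r:x+r+1].min(2); m=(g>th).astype(np.uint8)
    n,l,s,ce=cv2.connectedComponentsWithStats(m)
    i=min(range(1,n),key=lambda i:np.hypot(*(ce[i]-r))); return ce[i]+[x-r,y-r],s[i]+[x-r,y-r,0,0,0]
E
python3 - <<'E'
from h import *
S,T=cv2.imread("pics/scene0.png"),cv2.imread("pics/top0.png")
bs,i1=blob(S,(263,151));bt,i2=blob(T,(372,298));print(bs,i1,bt,i2)
F,e=tri(bs,bt);print("button",F,e)
P=[]
for p in((304,193),(372,177),(318,251),(386,235)):
    b,i=blob(T,p,7,100);P.append(plane("top",b,.02));print(b,i[4],P[-1])
P=np.array(P);v=P[0]+P[2]-P[1]-P[3];w=P[0]+P[1]-P[2]-P[3]
print("yaw",np.arctan2(-v[0],v[1]),np.arctan2(w[1],w[0]),"ctr",P.mean(0),np.linalg.norm(v)/2,np.linalg.norm(w)/2)
a=cv2.resize(S[120:320,235:385],None,fx=2.9,fy=2.9,interpolation=2); b=cv2.resize(T[165:315,280:400],None,fx=3.2,fy=3.2,interpolation=2)
h=max(len(a),len(b)); f=lambda i:cv2.copyMakeBorder(i,0,h-len(i),0,0,0)
cv2.imwrite("pics/z.png",np.hstack([f(a),f(b)])[:600,:800])
E
```

```text
[261.96491228 149.53508772] [256 144  14  12 114] [371.59398496 297.57142857] [366 291  13  14 133]
button [ 0.53791441 -0.08399017  0.28917739] 0.002343906190144241
[304.14942529 194.34482759] 174 [0.74578293 0.02952255 0.02      ]
[372.39106145 178.48044693] 179 [ 0.78086486 -0.11625965  0.02      ]
[317.56687898 249.70063694] 157 [6.27508207e-01 1.65090676e-04 2.00000000e-02]
[385.53205128 233.61538462] 156 [ 0.6624968  -0.14368066  0.02      ]
yaw 0.23737179490441773 0.23548186550872025 ctr [ 0.7041632  -0.05756317  0.02      ] 0.14899179739959623 0.1216794929396586
```

View pics/z.png

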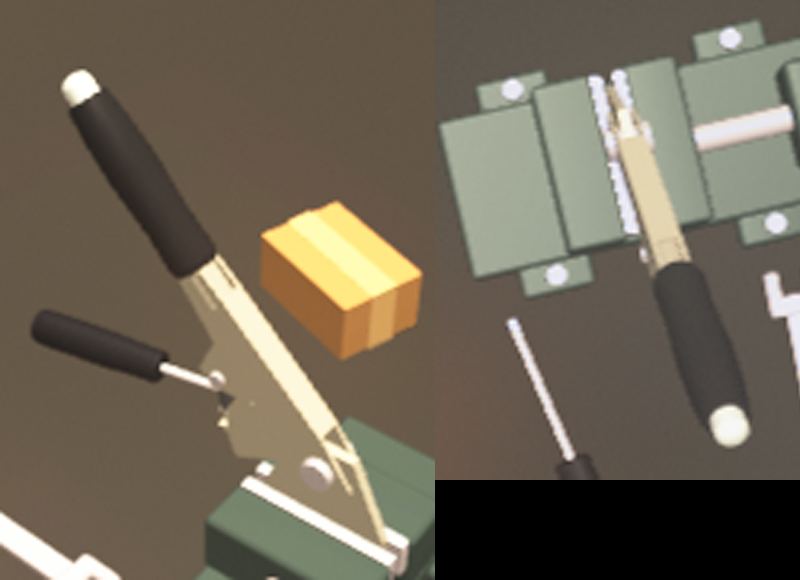

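Call:
{"method": "apply_moves", "body": {
  "increments": [
    {"fingers":-1,"tz":-4.6,"spin":-0.153},
    {"fingers":-1,"tz":-4.6,"spin":-0.153},
    {"fingers":-1,"spin":-0.154},
    {"tx":-1.15,"ty":-4.8},
    {"tx":-1.15,"ty":-4.8},
    {"tx":-1.15,"ty":-4.8},
    {"tx":-1.15,"ty":-4.8},
    {"tx":-1.15,"ty":-4.8},
    {"tx":-1.15,"ty":-4.8},
    {"tx":-1.15,"ty":-4.8},
    {"tx":-1.15,"ty":-4.8},
    {"tx":-1.15,"ty":-4.8},
    {"tx":-1.15,"ty":-4.8},
    {"tx":-1.15,"ty":-4.8},
    {"tx":-1.15,"ty":-4.8},
    {"tx":-1.15,"ty":-4.8},
    {"tx":-1.15,"ty":-4.8},
    {"tx":-1.0,"ty":-4.8},
    {"tx":-1.0,"ty":-4.8},
    {}
  ]
}}

```text
validation failed for argument at $.in...
```

```bash
cat >> h.py <<'E'
Y=.2365; u=np.array([np.cos(Y),np.sin(Y),0]); Z=np.array([0,0,1.])
def face(piv,q,r): t=np.pi/6+q; return piv+r*(-np.cos(t)*u+np.sin(t)*Z)
def show(): 
    s=read_state(); print(s["time_s"],s["eef_pos"].round(4),s["tcp_rot"].round(3).tolist(),"f",s["force"].round(2),s["opening"],s["qpos"].round(2)); return s
E
python3 - <<'E'
from h import *
s=show()
bs,bt=np.array([261.96,149.54]),np.array([371.59,297.57]); F,_=tri(bs,bt)
for r in(.249,.253):
    t=np.arcsin((F[2]-.105)/r); p=F+r*np.cos(t)*u; p[2]=.105
    print(r,"q",t-np.pi/6,"piv",p,"bolt px",proj("scene",p+.01*np.array([u[1],-u[0],0])),"face",face(p,t-np.pi/6,.259))
S=snapshot("scene");T=snapshot("top")
a=cv2.resize(S[60:260,170:340],None,fx=2.4,fy=2.4,interpolation=2); b=cv2.resize(T[170:370,300:460],None,fx=2.4,fy=2.4,interpolation=2)
cv2.imwrite("pics/z2.png",np.hstack([a,b]))
E
```

```text
0.1 [0.1386 0.6088 0.2306] [[-0.975, 0.222, -0.0], [0.222, 0.975, -0.002], [-0.0, -0.002, -1.0]] f [0.61 0.04 0.18] 0.08486189646809811 [-1.31  0.69 -0.19  1.57  0.16  0.9  -0.22]
0.249 q 0.30891487285044383 piv [ 0.70082895 -0.04472593  0.105     ] bolt px [343.70411698 281.68563079] face [ 0.53136925 -0.08556746  0.29656299]
0.253 q 0.2917018504657056 piv [ 0.70655274 -0.04334644  0.105     ] bolt px [346.68795428 283.2842348 ] face [ 0.53391271 -0.08495446  0.29353432]
```

View pics/z2.png

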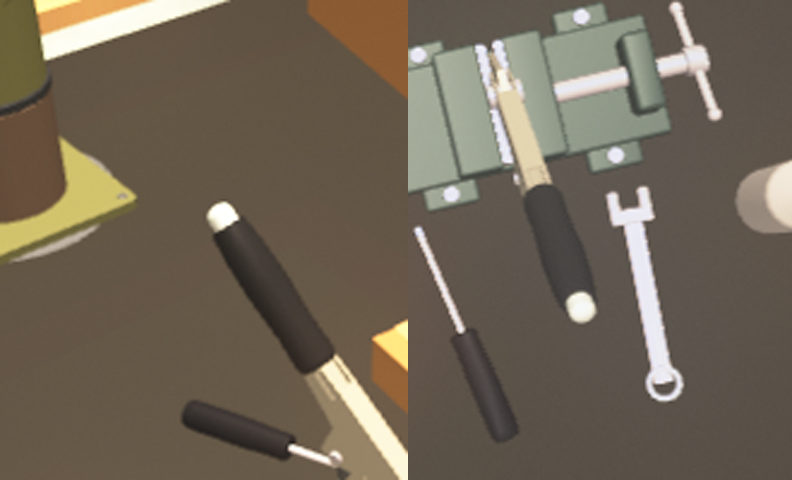

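The move was refused and the arm hasn't moved, which the picture confirms. The button is in the same place as before. I'll resend the move with every field in each row.

Call:
{"method": "apply_moves", "body": {
  "increments": [
    {"fingers":-1,"tx":0,"ty":0,"tz":-4.6,"spin":-0.153},
    {"fingers":-1,"tx":0,"ty":0,"tz":-4.6,"spin":-0.153},
    {"fingers":-1,"tx":0,"ty":0,"tz":0,"spin":-0.154},
    {"fingers":-1,"tx":-1.15,"ty":-4.8,"tz":0,"spin":0},
    {"fingers":-1,"tx":-1.15,"ty":-4.8,"tz":0,"spin":0},
    {"fingers":-1,"tx":-1.15,"ty":-4.8,"tz":0,"spin":0},
    {"fingers":-1,"tx":-1.15,"ty":-4.8,"tz":0,"spin":0},
    {"fingers":-1,"tx":-1.15,"ty":-4.8,"tz":0,"spin":0},
    {"fingers":-1,"tx":-1.15,"ty":-4.8,"tz":0,"spin":0},
    {"fingers":-1,"tx":-1.15,"ty":-4.8,"tz":0,"spin":0},
    {"fingers":-1,"tx":-1.15,"ty":-4.8,"tz":0,"spin":0},
    {"fingers":-1,"tx":-1.15,"ty":-4.8,"tz":0,"spin":0},
    {"fingers":-1,"tx":-1.15,"ty":-4.8,"tz":0,"spin":0},
    {"fingers":-1,"tx":-1.15,"ty":-4.8,"tz":0,"spin":0},
    {"fingers":-1,"tx":-1.15,"ty":-4.8,"tz":0,"spin":0},
    {"fingers":-1,"tx":-1.15,"ty":-4.8,"tz":0,"spin":0},
    {"fingers":-1,"tx":-1.15,"ty":-4.8,"tz":0,"spin":0},
    {"fingers":-1,"tx":-1,"ty":-4.8,"tz":0,"spin":0},
    {"fingers":-1,"tx":-1,"ty":-4.8,"tz":0,"spin":0}
  ]
}}

```text
time_s: 2.58
eef_pos: [0.4949, -0.0963, 0.3232]
tcp_rot: [[-0.972, -0.234, 0.0], [-0.234, 0.972, 0.0], [-0.0, 0.0, -1.0]]
force: [0.9, 0.9, 0.3]
opening: -0.0002
```

```bash
python3 - <<'E'
from h import *
s=show()
piv=np.array([.703,-.0442,.105]);q=.302
R=s["tcp_rot"];f=face(piv,q,.259)
print("face",f,"in tool (cm)",100*R.T@(f-s["eef_pos"]))
S=snapshot("scene");T=snapshot("top")
print("px tcp",proj("scene",s["eef_pos"]),proj("scene",s["eef_pos"]+.011*u))
a=cv2.resize(S[60:220,190:350],None,fx=2.5,fy=2.5,interpolation=2); b=cv2.resize(T[190:350,300:460],None,fx=2.5,fy=2.5,interpolation=2)
cv2.imwrite("pics/z3.png",np.hstack([a,b]))
E
```

```text
2.575 [ 0.4949 -0.0963  0.3232] [[-0.972, -0.234, 0.0], [-0.234, 0.972, 0.0], [-0.0, 0.0, -1.0]] f [0.94 0.92 0.3 ] -0.00016152318374327874 [ 0.24  0.42 -0.21  1.79  0.1   0.94  1.79]
face [ 0.5322566  -0.08535091  0.29535307] in tool (cm) [-3.89255926  0.1907839   2.78934907]
px tcp [238.32142501 121.60357662] [243.67900925 123.87934606]
```

View pics/z3.png

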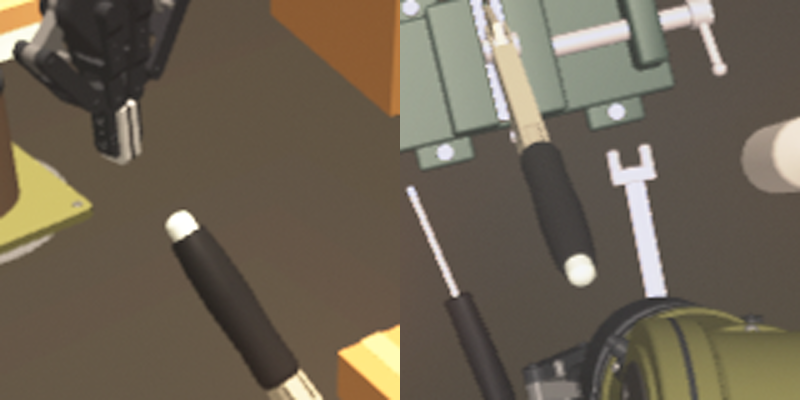

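The shut fingertips are at about (237,123), right where the projected TCP falls. The button is ahead and below, and nothing is in between. I'll move in to a gap of about 4 mm, slightly above centre.

Call:
{"method": "apply_moves", "body": {
  "increments": [
    {"fingers":-1,"tx":-0.9,"ty":0.1,"tz":0.8,"spin":0},
    {"fingers":-1,"tx":-0.9,"ty":0.09,"tz":0.8,"spin":0},
    {"fingers":-1,"tx":-0.8,"ty":0,"tz":0.83,"spin":0},
    {"fingers":-1,"tx":0,"ty":0,"tz":0,"spin":0}
  ]
}}

```text
time_s: 3.18
eef_pos: [0.5193, -0.0858, 0.298]
tcp_rot: [[-0.972, -0.236, -0.002], [-0.236, 0.972, 0.001], [0.001, 0.001, -1.0]]
force: [-0.3, -0.9, 0.6]
opening: 0.0002
```

Call:
{"method": "apply_moves", "body": {
  "increments": [
    {"fingers":-1,"tx":-0.136,"ty":0,"tz":0.147,"spin":0},
    {"fingers":-1,"tx":0,"ty":0,"tz":0,"spin":0}
  ]
}}

```text
time_s: 3.42
eef_pos: [0.5205, -0.0866, 0.2977]
tcp_rot: [[-0.972, -0.234, 0.0], [-0.234, 0.972, -0.0], [-0.0, -0.0, -1.0]]
force: [-0.2, -0.0, -0.1]
opening: -0.0001
```

Call:
{"method": "apply_moves", "body": {
  "increments": [
    {"fingers":-1,"tx":-0.136,"ty":0,"tz":0.147,"spin":0},
    {"fingers":-1,"tx":0,"ty":0,"tz":0,"spin":0}
  ]
}}

```text
time_s: 3.68
eef_pos: [0.5219, -0.0864, 0.2961]
tcp_rot: [[-0.972, -0.234, 0.0], [-0.234, 0.972, 0.0], [-0.0, 0.0, -1.0]]
force: [0.3, -0.4, -0.7]
opening: -0.0001
```

Call:
{"method": "apply_moves", "body": {
  "increments": [
    {"fingers":-1,"tx":-0.136,"ty":0,"tz":0.147,"spin":0},
    {"fingers":-1,"tx":0,"ty":0,"tz":0,"spin":0}
  ]
}}

```text
time_s: 3.92
eef_pos: [0.5232, -0.0859, 0.2944]
tcp_rot: [[-0.972, -0.234, -0.0], [-0.234, 0.972, 0.0], [0.0, 0.0, -1.0]]
force: [-0.2, 0.7, -0.0]
opening: 0.0002
```

Call:
{"method": "apply_moves", "body": {
  "increments": [
    {"fingers":-1,"tx":-0.136,"ty":-0.1,"tz":0.147,"spin":0},
    {"fingers":-1,"tx":0,"ty":0,"tz":0,"spin":0}
  ]
}}

```text
time_s: 4.18
eef_pos: [0.5244, -0.0863, 0.2931]
tcp_rot: [[-0.972, -0.234, -0.001], [-0.234, 0.972, 0.001], [0.001, 0.001, -1.0]]
force: [-2.4, 0.7, 1.5]
opening: 0.0
```

Call:
{"method": "apply_moves", "body": {
  "increments": [
    {"fingers":-1,"tx":-0.136,"ty":0,"tz":0.147,"spin":0},
    {"fingers":-1,"tx":0,"ty":0,"tz":0,"spin":0}
  ]
}}

```text
time_s: 4.42
eef_pos: [0.5258, -0.086, 0.2915]
tcp_rot: [[-0.972, -0.234, -0.001], [-0.234, 0.972, 0.0], [0.001, 0.001, -1.0]]
force: [-3.5, 1.0, 2.3]
opening: -0.0003
```

```bash
python3 - <<'E'
from h import *
s=show()
S=snapshot("scene");T=snapshot("top")
a=cv2.resize(S[110:190,220:310],None,fx=5,fy=5,interpolation=2); b=cv2.resize(T[250:330,330:400],None,fx=5,fy=5,interpolation=2)
cv2.imwrite("pics/z4.png",np.hstack([a,b]))
E
```

```text
4.425 [ 0.5258 -0.086   0.2915] [[-0.972, -0.234, -0.001], [-0.234, 0.972, 0.0], [0.001, 0.001, -1.0]] f [-3.52  1.01  2.26] -0.0002639073637580775 [ 0.2   0.49 -0.2   1.76  0.12  0.9   1.76]
```

View pics/z4.png

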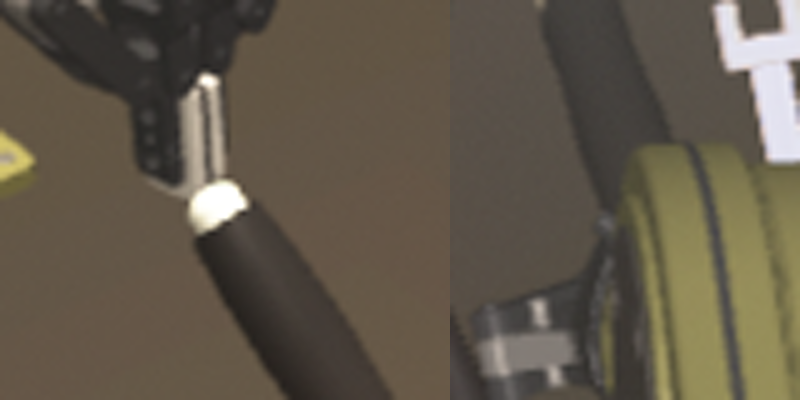

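The finger is on the button face, with about 4 N along the axis. The contact shows as intended in the scene view at crop (205,185). Pressing on in small steps with a slight lowering bias.

Call:
{"method": "apply_moves", "body": {
  "increments": [
    {"fingers":-1,"tx":-0.12,"ty":-0.03,"tz":0.18,"spin":0},
    {"fingers":-1,"tx":0,"ty":0,"tz":0,"spin":0}
  ]
}}

```text
time_s: 4.78
eef_pos: [0.5273, -0.0861, 0.2897]
tcp_rot: [[-0.972, -0.234, -0.0], [-0.234, 0.972, 0.0], [0.0, 0.0, -1.0]]
force: [-3.3, 2.8, 4.3]
opening: 0.0
```

Call:
{"method": "apply_moves", "body": {
  "increments": [
    {"fingers":-1,"tx":-0.12,"ty":0,"tz":0.18,"spin":0},
    {"fingers":-1,"tx":0,"ty":0,"tz":0,"spin":0}
  ]
}}

```text
time_s: 5.03
eef_pos: [0.5287, -0.0859, 0.288]
tcp_rot: [[-0.972, -0.234, 0.0], [-0.234, 0.972, 0.0], [-0.0, 0.0, -1.0]]
force: [-2.6, 2.1, 4.4]
opening: -0.0001
```

Call:
{"method": "apply_moves", "body": {
  "increments": [
    {"fingers":-1,"tx":-0.04,"ty":0.06,"tz":0.06,"spin":0},
    {"fingers":-1,"tx":0,"ty":0,"tz":0,"spin":0}
  ]
}}

```text
time_s: 5.28
eef_pos: [0.5286, -0.0859, 0.2876]
tcp_rot: [[-0.972, -0.234, -0.0], [-0.234, 0.972, -0.001], [0.0, -0.001, -1.0]]
force: [-4.0, 2.2, 5.7]
opening: -0.0003
```

Call:
{"method": "apply_moves", "body": {
  "increments": [
    {"fingers":-1,"tx":-0.03,"ty":0,"tz":0.05,"spin":0},
    {"fingers":-1,"tx":0,"ty":0,"tz":0,"spin":0}
  ]
}}

```text
time_s: 5.52
eef_pos: [0.5282, -0.086, 0.2871]
tcp_rot: [[-0.972, -0.233, -0.002], [-0.233, 0.972, -0.001], [0.002, -0.0, -1.0]]
force: [-6.3, -0.0, 7.1]
opening: 0.0001
```

The button is at its stop, with about 9 N along the axis. Now I'll follow the arc down in short stretches and watch the force.

Call:
{"method": "apply_moves", "body": {
  "increments": [
    {"fingers":-1,"tx":0.24,"ty":0,"tz":0.23,"spin":0},
    {"fingers":-1,"tx":0.24,"ty":0,"tz":0.23,"spin":0},
    {"fingers":-1,"tx":0.24,"ty":0,"tz":0.24,"spin":0}
  ]
}}

```text
time_s: 5.9
eef_pos: [0.521, -0.0877, 0.28]
tcp_rot: [[-0.972, -0.233, -0.002], [-0.233, 0.972, -0.001], [0.002, -0.001, -1.0]]
force: [-4.8, 2.0, 7.2]
opening: -0.0
```

Call:
{"method": "apply_moves", "body": {
  "increments": [
    {"fingers":-1,"tx":0.22,"ty":0.03,"tz":0.28,"spin":0},
    {"fingers":-1,"tx":0.24,"ty":0.03,"tz":0.28,"spin":0},
    {"fingers":-1,"tx":0.24,"ty":0,"tz":0.28,"spin":0}
  ]
}}

```text
time_s: 6.28
eef_pos: [0.5132, -0.0895, 0.2715]
tcp_rot: [[-0.973, -0.233, -0.003], [-0.233, 0.973, -0.002], [0.004, -0.001, -1.0]]
force: [-7.6, -0.7, 7.8]
opening: 0.0002
```

```bash
python3 - <<'E'
from h import *
s=show()
S=snapshot("scene");T=snapshot("top")
a=cv2.resize(S[100:300,220:380],None,fx=2.8,fy=2.8,interpolation=2)
b=cv2.resize(S[110:200,220:290],None,fx=5,fy=5,interpolation=2); b=cv2.copyMakeBorder(b,0,len(a)-len(b),0,0,0)
cv2.imwrite("pics/z5.png",np.hstack([a,b])[:600,:800])
E
```

```text
6.275 [ 0.5132 -0.0895  0.2715] [[-0.973, -0.233, -0.003], [-0.233, 0.973, -0.002], [0.004, -0.001, -1.0]] f [-7.6  -0.73  7.8 ] 0.0002378359685462811 [ 0.21  0.5  -0.2   1.82  0.13  0.83  1.75]
```

View pics/z5.png

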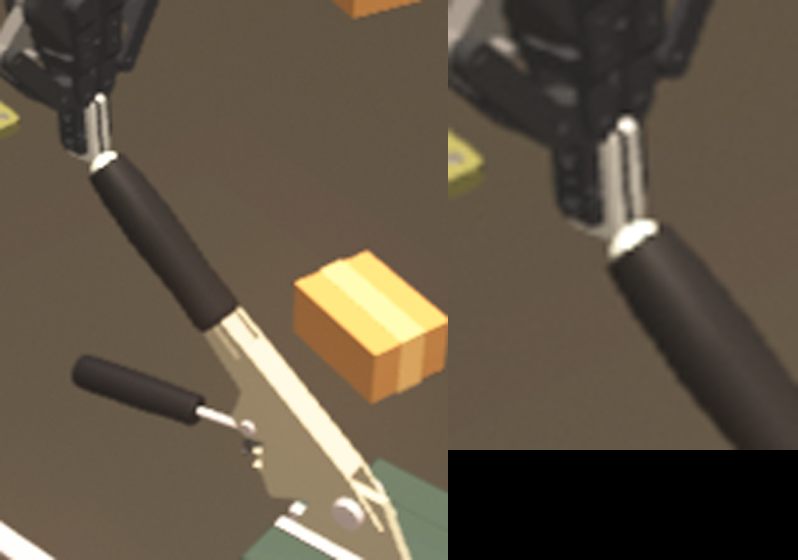

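The button is in (only a thin crescent shows at crop (635,237)) and the lever is following. Carrying on along the arc.

Call:
{"method": "apply_moves", "body": {
  "increments": [
    {"fingers":-1,"tx":0.24,"ty":0,"tz":0.27,"spin":0},
    {"fingers":-1,"tx":0.24,"ty":0,"tz":0.28,"spin":0},
    {"fingers":-1,"tx":0.24,"ty":0,"tz":0.27,"spin":0}
  ]
}}

```text
time_s: 6.75
eef_pos: [0.5061, -0.0913, 0.2631]
tcp_rot: [[-0.973, -0.233, -0.004], [-0.233, 0.973, -0.002], [0.004, -0.001, -1.0]]
force: [-6.5, -0.5, 7.1]
opening: 0.0001
```

Call:
{"method": "apply_moves", "body": {
  "increments": [
    {"fingers":-1,"tx":0.23,"ty":0,"tz":0.28,"spin":0},
    {"fingers":-1,"tx":0.23,"ty":0,"tz":0.29,"spin":0},
    {"fingers":-1,"tx":0.23,"ty":0,"tz":0.28,"spin":0}
  ]
}}

```text
time_s: 7.12
eef_pos: [0.4995, -0.0929, 0.2545]
tcp_rot: [[-0.973, -0.233, -0.004], [-0.233, 0.973, -0.002], [0.004, -0.001, -1.0]]
force: [-6.5, -0.7, 5.8]
opening: -0.0001
```

Call:
{"method": "apply_moves", "body": {
  "increments": [
    {"fingers":-1,"tx":0.21,"ty":0,"tz":0.3,"spin":0},
    {"fingers":-1,"tx":0.21,"ty":0,"tz":0.3,"spin":0},
    {"fingers":-1,"tx":0.21,"ty":0,"tz":0.3,"spin":0}
  ]
}}

```text
time_s: 7.5
eef_pos: [0.493, -0.0945, 0.2453]
tcp_rot: [[-0.973, -0.233, -0.004], [-0.233, 0.973, -0.002], [0.005, -0.001, -1.0]]
force: [-7.0, 0.2, 7.0]
opening: -0.0001
```

Call:
{"method": "apply_moves", "body": {
  "increments": [
    {"fingers":-1,"tx":0.2,"ty":0,"tz":0.3,"spin":0},
    {"fingers":-1,"tx":0.2,"ty":0,"tz":0.31,"spin":0},
    {"fingers":-1,"tx":0.2,"ty":0,"tz":0.3,"spin":0}
  ]
}}

```text
time_s: 7.88
eef_pos: [0.4871, -0.0959, 0.2361]
tcp_rot: [[-0.973, -0.233, -0.004], [-0.233, 0.973, -0.002], [0.005, -0.001, -1.0]]
force: [-4.7, -0.7, 5.8]
opening: -0.0001
```

Call:
{"method": "apply_moves", "body": {
  "increments": [
    {"fingers":-1,"tx":0.13,"ty":0,"tz":0.34,"spin":0},
    {"fingers":-1,"tx":0.18,"ty":0,"tz":0.31,"spin":0}
  ]
}}

```text
time_s: 8.12
eef_pos: [0.4832, -0.0968, 0.2294]
tcp_rot: [[-0.973, -0.232, -0.006], [-0.232, 0.973, -0.002], [0.007, -0.001, -1.0]]
force: [-7.1, -1.5, 6.7]
opening: 0.0004
```

Call:
{"method": "apply_moves", "body": {
  "increments": [
    {"fingers":-1,"tx":0.18,"ty":0,"tz":0.32,"spin":0}
  ]
}}

```text
time_s: 8.25
eef_pos: [0.4826, -0.0972, 0.2274]
tcp_rot: [[-0.973, -0.232, -0.004], [-0.232, 0.973, -0.002], [0.004, -0.001, -1.0]]
force: [-10.1, 0.0, 27.8]
opening: -0.0002
```

Call:
{"method": "apply_moves", "body": {
  "increments": [
    {"fingers":-1,"tx":0.05,"ty":0,"tz":0.1,"spin":0},
    {"fingers":-1,"tx":0,"ty":0,"tz":0,"spin":0}
  ]
}}

```text
time_s: 8.5
eef_pos: [0.4824, -0.0972, 0.2272]
tcp_rot: [[-0.973, -0.232, -0.003], [-0.232, 0.973, -0.003], [0.003, -0.002, -1.0]]
force: [-10.4, -0.8, 20.7]
opening: -0.0003
```

The lever has reached its stop: the downward force jumped and the travel ended. I'll check with one picture while the button is still held.

```bash
python3 - <<'E'
from h import *
s=show()
p=np.array([.703,-.0442,.105])
print("expected grip_end at q=0, .1:",proj("scene",face(p,0,.245)),proj("scene",face(p,.1,.245)),proj("scene",face(p,0,.135)))
S=snapshot("scene")
a=cv2.resize(S[110:310,200:400],None,fx=3,fy=3,interpolation=2)
cv2.imwrite("pics/z6.png",a)
E
```

```text
8.5 [ 0.4824 -0.0972  0.2272] [[-0.973, -0.232, -0.003], [-0.232, 0.973, -0.003], [0.003, -0.002, -1.0]] f [-10.37  -0.83  20.69] -0.000267931734320032 [ 0.22  0.53 -0.19  1.96  0.16  0.67  1.75]
expected grip_end at q=0, .1: [245.51688854 172.28808542] [250.60026872 164.89062761] [291.45264072 219.86048618]
```

View pics/z6.png

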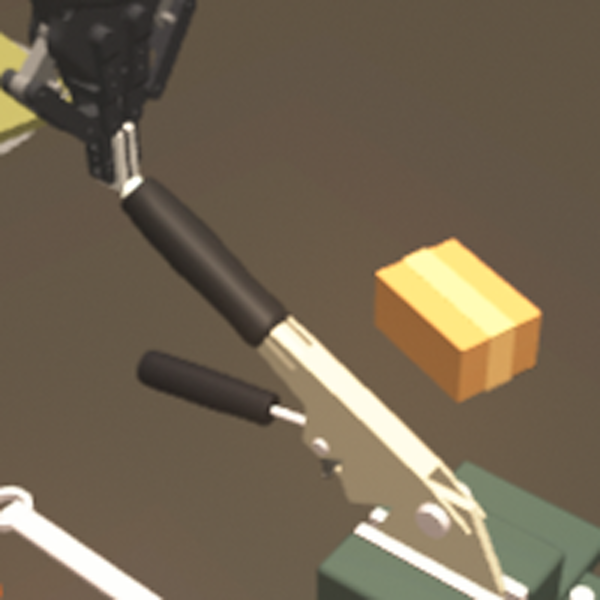

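The grip's end is at crop (137,188), which is full-image (245.7,172.7). That matches the q=0 prediction of (245.5,172.3). Next I'll ease off the downward load and back out along the axis.

Call:
{"method": "apply_moves", "body": {
  "increments": [
    {"fingers":-1,"tx":0,"ty":0,"tz":-0.1,"spin":0},
    {"fingers":-1,"tx":0.26,"ty":0,"tz":-0.13,"spin":0},
    {"fingers":-1,"tx":0.35,"ty":0,"tz":-0.18,"spin":0},
    {"fingers":-1,"tx":0.43,"ty":0,"tz":-0.23,"spin":0},
    {"fingers":-1,"tx":0.87,"ty":0,"tz":-0.5,"spin":0},
    {"fingers":-1,"tx":1.7,"ty":0,"tz":-1,"spin":0},
    {"fingers":-1,"tx":2.5,"ty":0,"tz":-1.5,"spin":0},
    {"fingers":-1,"tx":0,"ty":0,"tz":-3,"spin":0},
    {"fingers":-1,"tx":0,"ty":0,"tz":0,"spin":0}
  ]
}}

```text
time_s: 9.68
eef_pos: [0.4253, -0.1103, 0.2945]
tcp_rot: [[-0.972, -0.233, 0.005], [-0.233, 0.972, -0.001], [-0.005, -0.002, -1.0]]
force: [-0.3, 0.4, -0.2]
opening: -0.0002
```

```bash
python3 - <<'E'
from h import *
s=show()
p=np.array([.703,-.0442,.105])
print("expected q=0 grip_end, face:",proj("scene",face(p,0,.245)),proj("scene",face(p,0,.259)))
S=snapshot("scene");T=snapshot("top")
a=cv2.resize(S[100:240,200:360],None,fx=2.5,fy=2.5,interpolation=2)
b=cv2.resize(T[160:360,220:500],(400,350))
cv2.imwrite("pics/z7.png",np.hstack([a,b]))
E
```

```text
9.675 [ 0.4253 -0.1103  0.2945] [[-0.972, -0.233, 0.005], [-0.233, 0.972, -0.001], [-0.005, -0.002, -1.0]] f [-0.32  0.42 -0.18] -0.0001846647051664756 [ 0.31  0.36 -0.22  2.01  0.11  0.78  1.83]
expected q=0 grip_end, face: [245.51688854 172.28808542] [239.691013  166.2546393]
```

View pics/z7.png

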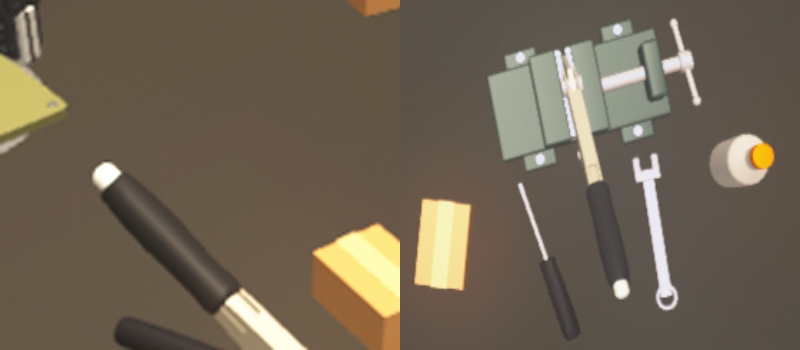

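The grip's end is at full-image (245.6,172.4) and the button face near (239.6,167). Both match q=0 with the button out. Everything else is where it was and the arm is clear, so I'm handing in.

```bash
python3 -c "
from cell import *
print(hand_in())"
```

```text
the job is handed in; nothing more can be done
None
```

The brake lever is let off and the job is handed in; the last move ended at 9.7 s. With the fingers shut, I pressed the button to its stop (about 9 N along the lever). I held it in while following the lever's arc down to the lower stop, then backed off along the lever's axis.

**Last checks:**
- **Lever:** the grip's end is at pixel (245.6, 172.4), against (245.5, 172.3) predicted for fully down.
- **Button:** its face is near (239.6, 167), against (239.7, 166.3) predicted for fully out, so it has sprung out again.
- **Robot and bench:** the arm is clear, with under 1 N of force noise. By eye, the other things on the bench had not moved.

**What disagreed or went wrong:**
- **Contact point:** the finger met the button about 3 mm further in than my model said. I went by the force reading.
- **Sideways force:** it reached about 3 N during the press and start of the push, and I eased it out on the way down.
- **Force at the stop:** the upward force at the wrist reached about 28 N as the lever hit its lower stop.
- **Refused move:** my first move call was rejected because of its format, and nothing moved.

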